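Sort left and right clog soles from the drying rack

TASK

The clog soles on the sloping rack are dry: sort them into the two shallow trays, left-foot soles into the tray that already holds a left-foot sole and right-foot soles into the tray that holds a right-foot one (mind that a sole lying tread up shows its outline mirrored). Lay each one flat on the tray floor beside the sole already there and parallel to it, either face up and toe either way, without dropping or tossing it. The soles already in the trays stay where they are, and the other things on the bench are left alone.

Things in the scene. Friction and masses are not known exactly. Their poses are not given: they have to be found in the camera images.
- left_a_waist (a point): LEFT clog sole of pale wood, black rubber pads under heel and forefoot, on the rack, top face outward, toe uphill. 170 mm long, 68 wide at the ball, 34 thick, 0.16 kg. This point: centre of its parallel-sided 45 mm wide waist (the grip), 20 mm heelwards of mid-length, half-way through the 34 mm. x to the toe, z out of the flat top face. The big-toe side (straighter edge, holds the toe tip) is -y.
- right_a_waist (a point): RIGHT clog sole on the rack, top face outward, toe DOWNHILL. Mirror image of left_a: big-toe side +y; else same sizes, point and axes. On every sole the waist is arched on the tread side: its wood fills from 8 mm (tread side) to 17 mm (top side) off this point.
- right_b_waist (a point): RIGHT clog sole on the rack, lying TREAD OUTWARD (rubber pads seen, flat top face on the slats, so z points into the rack), toe uphill. Same shape, sizes, point and axes as right_a.
- left_tray_sole_waist (a point): LEFT clog sole that already lies, top face up, across the far end of the left soles' tray; same sizes, point and axes as left_a.
- right_tray_sole_waist (a point): RIGHT clog sole that already lies, top face up, across the far end of the right soles' tray; same sizes, point and axes as right_a.
- tray_l: Fixed shallow grey tray for LEFT soles, open on top: 322 x 212 mm outside, walls 6 thick and 36 high, floor 6 thick. Origin under its middle on the table; x along the 322 mm, roughly away from the robot, y across, z up. Takes three soles lying across it (along y) side by side, at about x = -100, 0 and +100 mm; the last place is taken by the sole already there.
- tray_r: Fixed tray for RIGHT soles, the same in every size and axis as the left soles' tray. One tray stands left of the rack and one right of it; which is which varies.
- rack_slope (a point): Middle of the slat surface of the fixed dark-wood sloping drying rack, 75 mm above the table. z is vertical, x level, pointing to its high side; the surface rises 30 degrees towards +x. The rack stands side-on, high side roughly to the robot's left. It is 340 mm wide (y), about 170 long; a ledge 14 mm proud edges the low side. Soles lie side by side up the slope, 108 mm apart, lower ends at the ledge.
Things that resemble listed ones, but are neither listed nor needed, are in the scene too. What is shaped like the part that bears right_a_waist but green or turquoise is not meant.

How it is judged (in metres and radians):
At the end, for the whole second after the job is handed in: Each rack sole lies in its own foot's tray, flat on the floor (waist point 18 to 28 mm above the tray's underside, face within 0.12 rad of level, either face up), within 0.4 rad of parallel to the sole already there, at rest; both tray soles still lie flat in their trays (x of left_a_waist in the frame of tray_l between -0.135 and 0.135 m and y of left_a_waist in the frame of tray_l between -0.06 and 0.06 m and z of left_a_waist in the frame of tray_l between 0.018 and 0.028 m and angle between the z axis of each of left_a_waist, left_tray_sole_waist and the z axis of tray_l, either way round below 0.12 rad and linear speed of each of left_a, right_a, right_b, left_tray_sole, right_tray_sole below 0.02 m/s and angle between the x axis of left_a_waist and the x axis of left_tray_sole_waist, either way round below 0.4 rad and x of right_a_waist in the frame of tray_r between -0.135 and 0.135 m and y of right_a_waist in the frame of tray_r between -0.06 and 0.06 m and z of right_a_waist in the frame of tray_r between 0.018 and 0.028 m and angle between the z axis of each of right_a_waist, right_b_waist, right_tray_sole_waist and the z axis of tray_r, either way round below 0.12 rad and angle between the x axis of each of right_a_waist, right_b_waist and the x axis of right_tray_sole_waist, either way round below 0.4 rad and x of right_b_waist in the frame of tray_r between -0.135 and 0.135 m and y of right_b_waist in the frame of tray_r between -0.06 and 0.06 m and z of right_b_waist in the frame of tray_r between 0.018 and 0.028 m and x of left_tray_sole_waist in the frame of tray_l between -0.135 and 0.135 m and y of left_tray_sole_waist in the frame of tray_l between -0.06 and 0.06 m and z of left_tray_sole_waist in the frame of tray_l between 0.018 and 0.028 m and x of right_tray_sole_waist in the frame of tray_r between -0.135 and 0.135 m and y of right_tray_sole_waist in the frame of tray_r between -0.06 and 0.06 m and z of right_tray_sole_waist in the frame of tray_r between 0.018 and 0.028 m); the robot touches nothing.
It fails at once if a sole from the rack is dropped or tossed: faster than 0.8 m/s while not held ((linear speed of left_a above 0.8 m/s and contact force between the fingers and left_a below 0.3 N) or (linear speed of right_a above 0.8 m/s and contact force between the fingers and right_a below 0.3 N) or (linear speed of right_b above 0.8 m/s and contact force between the fingers and right_b below 0.3 N)).
It fails at once if a sole that was already in a tray is shifted by more than 30 mm (distance of any of left_tray_sole_waist, right_tray_sole_waist from where it was at the start of the episode above 0.03 m).
It fails at once if another loose thing on the bench (hammer, sanding block, wax tin, brush, glue jar, thread spool) is shifted by more than 40 mm (distance of any of hammer, wax_tin, brush, glue_jar, thread_spool, sanding_block from where it was at the start of the episode above 0.04 m).
It also fails if it takes over 72 s, if anything falls off the work surface, if the arm or the gripper's body presses on something with over 40 N, if the wrist force passes 120 N, or if a joint passes its speed limit or range.

ROBOT

A 6-joint arm with a two-finger parallel gripper is mounted at the origin on the work surface. World frame = base frame: x ahead of the robot, y to its left, z up, the work surface at z = 0. Lengths are in mm, angles in rad, forces in N, time in s.
With the tool pointing down it reaches from about 275 to 750 mm from the base axis. Payload 10.2 kg.
Tool frame: the origin (TCP) lies where the fingers leave the gripper's body, on its centre line; the fingertips stand 73 mm ahead of it and the grasp point (between the pads) lies 54 mm ahead of it; z points along the fingers, y is the line along which they close (so a half turn about z gives the same grasp; the last joint's range is limited). The gripper opens to 85 mm and grips with 20 to 120 N. Pads are 22 mm wide; open, the fingers measure 114 mm over their backs; the gripper's body (76 mm by 85 mm) begins 54 mm behind the grasp point. The pads swing forward as they close: fully open they stand 13 mm farther back than shut.
Start: joints at [1.062, 0.313, 1.498, -0, 1.331, -0.223], TCP at [148.024, 503.707, 303.894] pointing down, gripper open.
Joint ranges: [-2.94, 2.94], [-0.97, 2.17], [0.19, 2.56], [-1.23, 4.37], [0.02, 3.11], [-2.88, 2.88]. Speed limits (rad/s): [2.39, 2.39, 3.01, 3.14, 3.14, 3.14].

INTERFACE

Orientations are given as a unit quaternion [w, x, y, z].
In Python, from rig import ctrl gives the robot as it stands.
- The arm moves only by the shell command python3 -m creep 'ROWS' [OPENING] [FORCE]. ROWS is JSON, a list that holds one entry, the list of rows, each a list of 6 numbers: the shift along the world's x, y, z in units of 25 mm (1.0 is 25 mm), then the turn, a rotation vector about the world's x, y, z in units of 5 degrees (1.0 is 5 degrees). In form: [[[x, y, z, ax, ay, az], ...]]. A call has 1 to 20 rows; each row is the pose to reach, as a shift and turn from the pose commanded when the call began; what a row does not reach only later rows make up. A row lasts 1/12 s, in which the tool goes at most 41.7 mm and 7.16 degrees, less where a joint would pass 70% of its speed; a pose out of reach is approached as far as the arm can. A call with a gripper value outside its range is refused whole. OPENING is the finger opening in mm, from 0 to 85.4, set as the call begins (- or left out, the last holds). The fingers move at their own pace and stop on an object; FORCE is the grip in N (left out, the last holds). Time passes only in rows, so rows that repeat a pose let the fingers close. It gives the time, the measured TCP pose, the force, the opening and the grip force at its end, in the units of the state.
- ctrl.sense(): the state, without advancing time (a new reading comes with each control period).
- ctrl.capture(name): name is "scene" or "top" or "wrist"; returns a dict with "image" (420x560x3 uint8, red, green, blue), "fx", "fy", "cx", "cy" (pixels), "k1" (the pictures are not rectified: a ray, as slopes to the right and down, at radius r is drawn at 1 + k1 r^2 times it, then the intrinsics apply), "R" (3x3) and "t" (3): a world point X has camera coordinates R X + t. Camera axes: x right, y down, z forward; pixel columns grow to the right and rows downward; lengths in mm; the calibration is good to about 2 mm. A picture is of the moment at which its call begins. There is no depth.
- ctrl.finish_job(): hands the job in; it is judged then, once.
The state is a dict: "time_s": time; "joints": joint angles; "dq": joint speeds; "tau": joint torques, N m; "eef_pos": TCP position; "ee_rot": TCP orientation; "force": force on the tool from outside, world axes, zero at the start; "wrist_torque": the same for the moment, N m; "grip_width": opening from 0.0 (shut) to 1.0 (fully open); "grip_force": force on a finger pad.
Only numpy, scipy, OpenCV 4.12 (cv2) and the standard library are available. Lean on these libraries where they do the work, as an engineer would, in place of code of your own. Each camera call takes 0.05 s, during which the arm holds its last target. There are 200 camera calls.

## Working session

There is one attempt and no reset: what is moved stays moved. The work goes in short steps, Python scripts to look and compute and a shell command to move; the robot and the scene stay as the last step left them, time stands still between calls to the robot, and variables do not carry over. Pictures are saved under pics/ and viewed, at most 14 in all, crops included, and the job is handed in when it is done.

```bash
mkdir -p pics; ls
python3 - <<'E'
from rig import ctrl
import cv2,json
import numpy as np
s=ctrl.sense(); print({k:np.round(v,3).tolist() for k,v in s.items()})
for n in("top","scene"):
    c=ctrl.capture(n); print(n,{k:np.round(c[k],4).tolist() for k in c if k!="image"})
    cv2.imwrite(f"pics/{n}0.png",cv2.resize(c["image"][:,:,::-1],(800,600),interpolation=cv2.INTER_CUBIC))
    np.savez(f"{n}0.npz",**c)
E
```

```text
pics
{'time_s': 0.0, 'joints': [1.062, 0.313, 1.498, 0.0, 1.331, -0.223], 'dq': [-0.0, 0.001, -0.001, 0.0, 0.001, -0.001], 'tau': [0.002, -41.228, -25.974, -0.0, 0.004, 0.0], 'eef_pos': [147.945, 503.534, 303.313], 'ee_rot': [-0.0, 0.142, 0.99, -0.001], 'force': [-0.114, -0.171, -0.046], 'wrist_torque': [-0.049, 0.057, 0.022], 'grip_force': 0.0, 'grip_width': 1.001}
top {'fx': 478.9975, 'fy': 478.9975, 'cx': 282.4676, 'cy': 204.0431, 'k1': 0.0356, 'R': [[-0.0103, -0.9999, 0.0015], [-0.9981, 0.0102, -0.0612], [0.0612, -0.0021, -0.9981]], 't': [-7.3056, 451.6149, 1462.0082]}
scene {'fx': 420.1627, 'fy': 420.1627, 'cx': 281.7605, 'cy': 215.3821, 'k1': -0.0975, 'R': [[-0.0958, 0.9954, -0.0005], [0.8223, 0.0788, -0.5636], [-0.561, -0.0544, -0.8261]], 't': [56.8028, -308.4431, 1361.9148]}
```

View pics/top0.png

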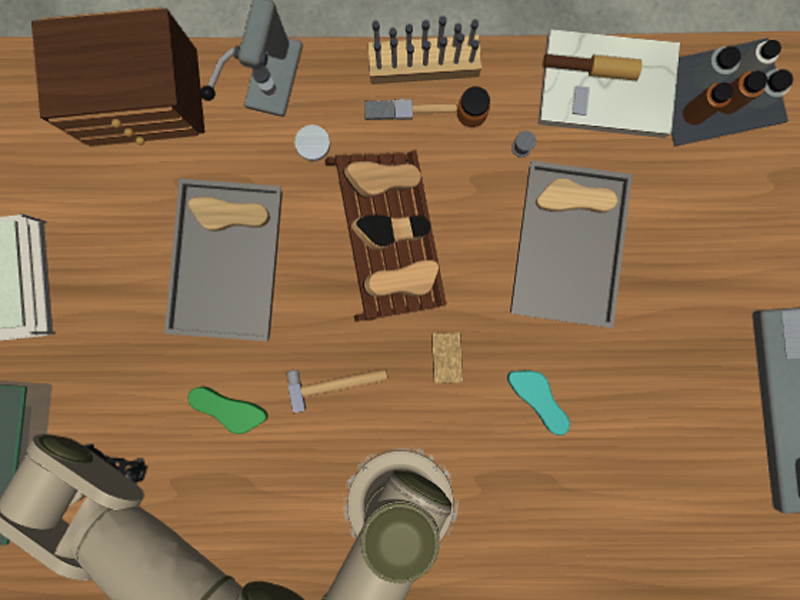

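View pics/scene0.png

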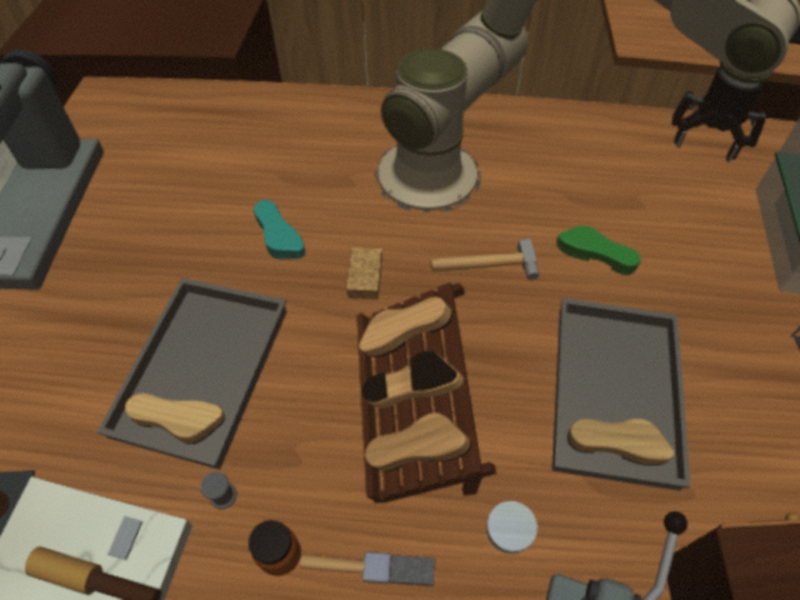

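```bash
cat > h.py <<'E'
import numpy as np,cv2
def load(n): return dict(np.load(n+".npz"))
def back(c,u,v,z=None,plane=None):
    """pixel -> world on plane z=const or plane (n,d): n.X=d"""
    p=np.array([(u-c["cx"])/c["fx"],(v-c["cy"])/c["fy"]],float); q=p.copy()
    for _ in range(20): q=p/(1+c["k1"]*(q@q))
    R,t=c["R"],c["t"]; d=R.T@np.array([q[0],q[1],1]); o=-R.T@t
    n,dd=plane if plane else (np.array([0,0,1.]),z)
    return o+d*((dd-n@o)/(n@d))
def proj(c,X):
    x=c["R"]@np.asarray(X,float)+c["t"]; q=x[:2]/x[2]; q=q*(1+c["k1"]*(q@q))
    return np.array([q[0]*c["fx"]+c["cx"],q[1]*c["fy"]+c["cy"]])
E
python3 - <<'E'
from h import *
c=load("top0"); im=c["image"][:,:,::-1]
# left half rack: x 225-325,y100-230 ; trays
def crop(x0,y0,w,h,s,n): cv2.imwrite(f"pics/{n}.png",cv2.resize(im[y0:y0+h,x0:x0+w],None,fx=s,fy=s,interpolation=cv2.INTER_CUBIC))
crop(220,98,110,130,4.6,"rack")
a=im[110:245,110:202];b=im[110:245,352:444]
cv2.imwrite("pics/trays.png",cv2.resize(np.hstack([a,b]),None,fx=4.3,fy=4.3,interpolation=cv2.INTER_CUBIC))
E
```

```text
(no output)
```

View pics/rack.png

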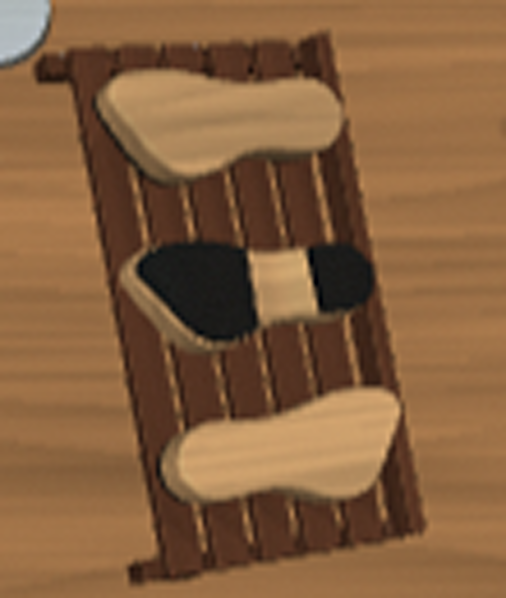

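View pics/trays.png

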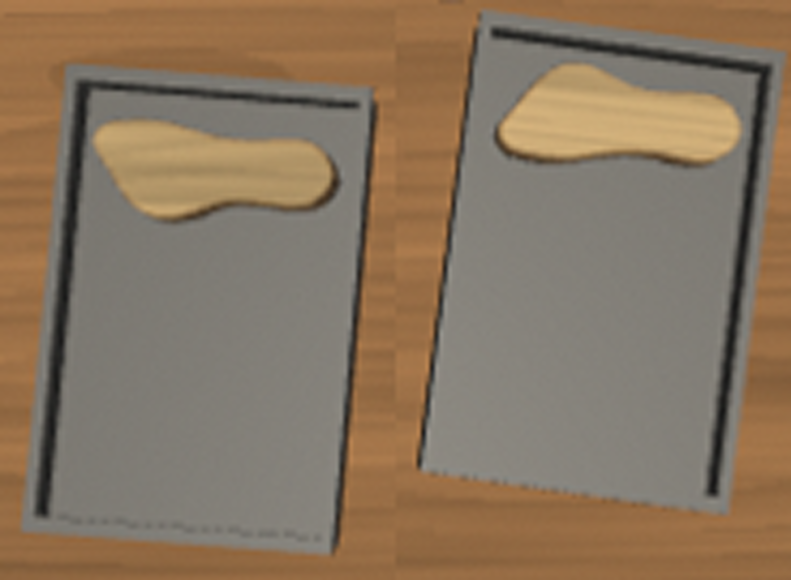

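```bash
cat >> h.py <<'E'
def T(x,y): return x/4.6+220,y/4.6+98
E
python3 - <<'E'
from h import *
from scipy.optimize import least_squares
c=load("top0");s=load("scene0")
np.set_printoptions(precision=1,suppress=True)
print("cam top",-c["R"].T@c["t"],"scene",-s["R"].T@s["t"])
# trays: outer rim corners z=36 ; crop stacked 4.3, offsets (110,110) and (352-92,110)
A=[(67,66),(373,90),(334,552),(22,528)]; B=[(482,13),(785,52),(728,514),(420,468)]
for nm,P,ox in(("L",A,110),("R",B,352-92)):
    W=np.array([back(c,x/4.3+ox,y/4.3+110,z=36 if (k<4) else 0) for k,(x,y) in enumerate(P)])
    xa=(W[0]+W[1]-W[2]-W[3])/2; ya=(W[0]+W[3]-W[1]-W[2])/2
    print(nm,"centre",W.mean(0),"len",np.linalg.norm(xa),np.linalg.norm(ya),"yaw",np.degrees(np.arctan2(xa[1],xa[0])),np.degrees(np.arctan2(-ya[0],ya[1])))
# rack soles: iterate: rack uphill dir from high/low edges at z
def rk(p,z): return back(c,*T(*p),z=z)
# slat lines: high edge
h1,h2=rk((75,50),112),rk((160,575),112); print("high edge",h1,h2)
d=h1-h2; print("rack axis yaw of up-dir",np.degrees(np.arctan2(d[1],d[0])), np.linalg.norm(d))
l1,l2=rk((330,38),45),rk((425,530),45); print("low edge",l1,l2); d=l1-l2; print(np.degrees(np.arctan2(d[1],d[0])),np.linalg.norm(d))
# right_b waist via two views: top crop (284,284), scene 800px (400,383)
def tri(pt,ps):
    f=lambda X: np.r_[proj(c,X)-pt,proj(s,X)-ps]
    r=least_squares(f,[500,0,80]); return r.x,r.fun
print("rb waist",tri(T(284,284),np.array((401,383))/800*560))
# sole ends triangulated
print("la heel",tri(T(343,112),np.array((367,450))/800*560)); print("la toe",tri(T(98,100),np.array((467,455))/800*560))
print("ra toe",tri(T(400,400),np.array((361,345))/800*560)); print("ra heel",tri(T(175,465),np.array((450,312))/800*560))
E
```

```text
cam top [ 361.2   -8.8 1486.9] scene [1023.    41.9  951.2]
L centre [522.5 369.9  36. ] len 328.2752788618196 217.67974005137376 yaw -4.865344882535435 -5.01158519432975
R centre [ 548.5 -371.4   36. ] len 329.26385590037415 216.84418992126263 yaw -8.695201543364407 -8.650705808479296
high edge [723.9 119.6 112. ] [391.8  68.2 112. ]
rack axis yaw of up-dir 8.785803625959215 336.0281890909145
low edge [748.1 -43.2  45. ] [ 421.  -101.7   45. ]
10.141359193945878 332.25393194452727
rb waist (array([578.5,  -6.6,  79.2]), array([-1.5,  0.1, -1.2, -0. ]))
la heel (array([692.7, -47.2,  67.5]), array([-1.1,  0.2, -0.8, -0. ]))
la toe (array([696.2, 106.6,  94. ]), array([ 0.1, -0. ,  0. ,  0. ]))
ra toe (array([504.4, -82.4,  63.3]), array([-1.1,  0.2, -0.9, -0. ]))
ra heel (array([459.8,  63.2, 119.7]), array([-1.8,  0.1, -1.5, -0. ]))
```

```bash
cat >> h.py <<'E'
from scipy.spatial.transform import Rotation as Ro
YAW=np.radians(9.5)
def tiltR(yaw,tilt):
    "tool y along yaw dir, tool z = -ez tilted by tilt deg about y"
    w=np.array([np.cos(yaw),np.sin(yaw),0]); z=np.array([0,0,-1.]); x=np.cross(w,z)
    return Ro.from_rotvec(np.radians(tilt)*w)*Ro.from_matrix(np.c_[x,w,z])
def rows(pos,R):
    from rig import ctrl
    s=ctrl.sense(); q=s["ee_rot"]; C=Ro.from_quat([q[1],q[2],q[3],q[0]])
    print("from",np.round(s["eef_pos"],1),"shift",np.round((np.array(pos)-s["eef_pos"])/25,2),"turn",np.round(np.degrees((R*C.inv()).as_rotvec())/5,2))
E
python3 - <<'E'
from h import *
from rig import ctrl
c=ctrl.capture("wrist"); s=ctrl.sense(); q=s["ee_rot"]; C=Ro.from_quat([q[1],q[2],q[3],q[0]]).as_matrix()
print("cam in tool",C.T@(-c["R"].T@c["t"]-s["eef_pos"]),"cam axes in tool\n",np.round(C.T@c["R"].T,3),c["fx"],c["k1"])
rows([592,-113,300],tiltR(YAW,30))
E
```

```text
cam in tool [ 79.43362949   0.09903907 -70.02934971] cam axes in tool
 [[-0.001 -0.952 -0.307]
 [ 1.    -0.    -0.001]
 [ 0.001 -0.307  0.952]] 334.7334400879597 -0.027990396605393687
from [148.  503.6 303.5] shift [ 17.76 -24.66  -0.14] turn [  4.73   4.18 -12.52]
```

```bash
python3 -m creep '[[[8,-10,1,1.5,1.3,-4],[17.8,-24.7,0,4.7,4.2,-12.5],[17.8,-24.7,0,4.7,4.2,-12.5],[17.8,-24.7,0,4.7,4.2,-12.5],[17.8,-24.7,0,4.7,4.2,-12.5],[17.8,-24.7,0,4.7,4.2,-12.5],[17.8,-24.7,0,4.7,4.2,-12.5],[17.8,-24.7,0,4.7,4.2,-12.5],[17.8,-24.7,0,4.7,4.2,-12.5],[17.8,-24.7,0,4.7,4.2,-12.5],[17.8,-24.7,0,4.7,4.2,-12.5],[17.8,-24.7,0,4.7,4.2,-12.5],[17.8,-24.7,0,4.7,4.2,-12.5],[17.8,-24.7,0,4.7,4.2,-12.5],[17.8,-24.7,0,4.7,4.2,-12.5],[17.8,-24.7,0,4.7,4.2,-12.5],[17.8,-24.7,0,4.7,4.2,-12.5],[17.8,-24.7,0,4.7,4.2,-12.5],[17.8,-24.7,0,4.7,4.2,-12.5],[17.8,-24.7,0,4.7,4.2,-12.5]]]' 85
python3 -m creep '[[[0,0,0,0,0,0],[0,0,0,0,0,0],[0,0,0,0,0,0]]]'
python3 - <<'E'
from h import *
from rig import ctrl
c=ctrl.capture("wrist"); np.savez("wrist0.npz",**c)
cv2.imwrite("pics/wrist0.png",cv2.resize(c["image"][:,:,::-1],(800,600),interpolation=cv2.INTER_CUBIC))
rows([592,-113,300],tiltR(YAW,30)); print(ctrl.sense()["joints"],ctrl.sense()["time_s"])
E
```

```text
time_s: 1.82
eef_pos: [593.9, -116.4, 302.2]
ee_rot: [-0.198, 0.625, 0.737, 0.166]
force: [-0.6, -0.4, -0.6]
grip_width: 0.995
grip_force: 0.0
time_s: 2.07
eef_pos: [592.6, -112.6, 304.3]
ee_rot: [-0.198, 0.623, 0.738, 0.166]
force: [-0.2, 0.2, 1.0]
grip_width: 0.996
grip_force: 0.0
from [ 592.7 -112.7  304.4] shift [-0.03 -0.01 -0.18] turn [ 0.02 -0.01 -0.04]
[-0.50384799  0.59080903  1.14310748  0.40598134  1.73841347 -0.67176334] 2.1167
```

View pics/wrist0.png

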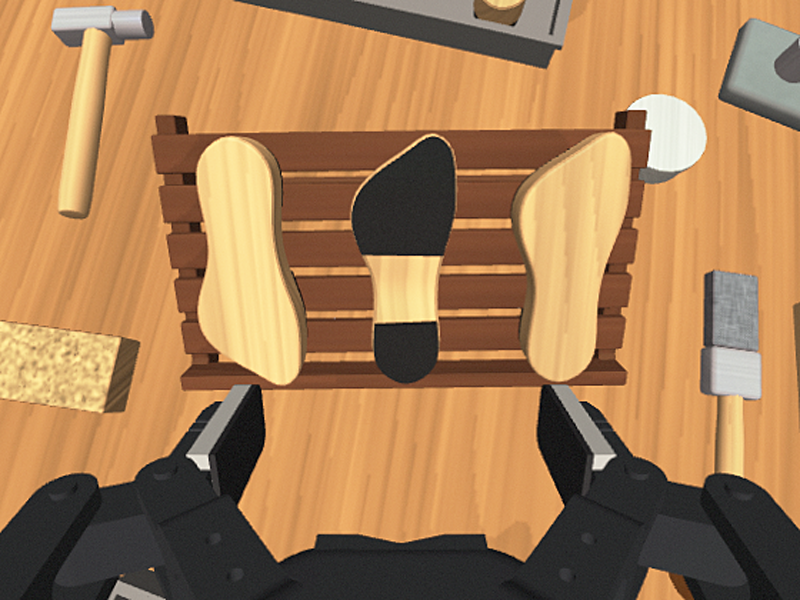

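```bash
cat > fit.py <<'E'
from h import *
from scipy.optimize import least_squares
w0=load("wrist0");c=load("top0")
def geo(p):
    X,Y,yaw,xh,sa,sb,sl,y0=p
    w=np.array([np.cos(yaw),np.sin(yaw),0]);h=np.array([-w[1],w[0],0]);ez=np.array([0,0,1.])
    u=h*np.cos(np.pi/6)+ez*.5; n=ez*np.cos(np.pi/6)-h*.5; O=np.array([X,Y,75.])
    return lambda s,y,d: O+u*s+w*y+n*d
def res(p):
    f=geo(p);X,Y,yaw,xh,sa,sb,sl,y0=p; r=[]
    def a(cam,uv,pt,wt): r.extend((proj(cam,pt)-uv)*wt)
    W=lambda x,y:np.array((x,y))*.7
    a(w0,W(241,238),f(sa,-108+y0,34),1);a(w0,W(407,290),f(sb,y0,25),1);a(w0,W(568,288),f(sl,108+y0,34),1)
    a(w0,W(153,137),f(xh,-170,0),1);a(w0,W(650,130),f(xh,170,0),1)
    a(c,T(75,50),f(xh,170,0),1);a(c,T(156,570),f(xh,-170,0),1)
    a(c,T(284,284),f(sb,y0,25),1);a(c,T(250,118),f(sl,108+y0,34),1);a(c,T(262,452),f(sa,-108+y0,34),1)
    return np.array(r)
r=least_squares(res,[571,0,YAW,85,20,-20,-20,0]); p=r.x
if __name__=="__main__":
    np.set_printoptions(precision=1,suppress=True)
    print("X,Y",p[:2],"yaw",np.degrees(p[2]),p[3:]); print(r.fun.reshape(-1,2))
    f=geo(p)
    for n,s,y in(("ra",p[4],-108),("rb",p[5],0),("la",p[6],108)): print(n,"waist pt",f(s,y+p[7],17))
    # sole ends -> axes
    nn=f(0,0,1)-f(0,0,0)
    P=lambda x,y,d: back(w0,x*.7,y*.7,plane=(nn,nn@f(0,0,d)))
    M=np.c_[f(1,0,0)-f(0,0,0),f(0,1,0)-f(0,0,0)]
    for n,pt,d in(("ra heel",(237,137),34),("ra toe",(287,384),34),("rb toe",(438,137),34),("rb heel",(405,383),34),("la toe",(622,135),34),("la heel",(557,381),34),("ledge inner?",(400,376),14),("ra wl",(208,240),34),("ra wr",(275,240),34)):
        print(n,(P(*pt,d)-f(0,0,0))@M)
E
python3 fit.py
```

```text
X,Y [568.9  31.8] yaw 10.298865844987418 [ 73.7   9.  -31.  -27.6   2.4]
[[ 0.2 -0. ]
 [ 0.2  0.5]
 [-0.4  0.1]
 [-0.1 -0.6]
 [ 0.6  0.7]
 [-1.8 -0.3]
 [ 2.3  1.6]
 [-1.5  0.1]
 [-0.5 -0.1]
 [ 0.   0.6]]
ra waist pt [465.2  12.2  94.2]
rb waist pt [577.6  -2.5  74.2]
la waist pt [683.4  19.6  75.9]
ra heel [  71.5 -101.5]
ra toe [-97.4 -84.6]
rb toe [70.  21.6]
rb heel [-97.6   0.3]
la toe [ 70.6 135.1]
la heel [-97.6 109.9]
ledge inner? [-102.3   -3.3]
ra wl [   7.9 -127.6]
ra wr [  7.3 -83.7]
```

Run:
```python
import fit; from fit import *
np.set_printoptions(precision=1,suppress=True)
# z as free: reuse s param shift via additional normal offset
def res2(q):
    g=fit.geo
    fit.geo=lambda p:(lambda f0:(lambda s,y,d:f0(s,y,d+q[8])))(g(p))
    try: return fit.res(q[:8])
    finally: fit.geo=g
r=least_squares(res2,[*fit.p,0]); print(r.x,r.cost,fit.r.cost); 
J=r.jac; print("sd",np.sqrt(np.diag(np.linalg.pinv(J.T@J)))[8])
f=fit.geo(r.x[:8])
for n,s,y in(("ra",r.x[4],-108),("rb",r.x[5],0),("la",r.x[6],108)): print(n,f(s,y+r.x[7],17+r.x[8]))
```

```text
[568.9  31.8   0.2  73.7   9.  -31.  -27.6   2.4   0. ] 8.055802166042321 8.055802166042321
sd 1.108914284925931
ra [465.2  12.2  94.2]
rb [577.6  -2.5  74.2]
la [683.4  19.6  75.9]
```

```bash
cat >> h.py <<'E'
RY=np.radians(10.3); N=np.array([.5*np.sin(RY),-.5*np.cos(RY),np.cos(np.pi/6)])
PT=dict(ra=np.array([465.4,10.8,93.5]),rb=np.array([577.6,-3.3,73.7]),la=np.array([684,16.7,74.2]))
def at(n,h): return PT[n]+N*h
E
python3 -c "
from h import *
R=tiltR(RY,30); rows(at('ra',130),R); print(at('ra',130),-N*72/25)"
```

```text
from [ 592.7 -112.7  304.4] shift [-4.63  2.38 -3.93] turn [ 0.02 -0.01  0.12]
[477.02214398 -53.15252747 206.08330249] [-0.25747519  1.41679445 -2.49415316]
```

```bash
python3 -m creep '[[[-1.5,0.8,-1.3,0,0,0],[-3,1.6,-2.6,0,0,0.1],[-4.6,2.4,-3.9,0,0,0.1],[-4.6,2.4,-3.9,0,0,0.1],[-4.6,2.4,-3.9,0,0,0.1],[-4.7,2.8,-4.6,0,0,0.1],[-4.8,3.2,-5.3,0,0,0.1],[-4.85,3.5,-5.9,0,0,0.1],[-4.9,3.8,-6.4,0,0,0.1],[-4.9,3.8,-6.4,0,0,0.1],[-4.9,3.8,-6.4,0,0,0.1]]]' 72
python3 - <<'E'
from h import *
from rig import ctrl
c=ctrl.capture("wrist"); np.savez("wrist1.npz",**c)
cv2.imwrite("pics/wrist1.png",cv2.resize(c["image"][:,:,::-1],(800,600),interpolation=cv2.INTER_CUBIC))
rows(at('ra',58),tiltR(RY,30))
E
```

```text
time_s: 3.03
eef_pos: [470.5, -18.4, 144.4]
ee_rot: [-0.199, 0.62, 0.741, 0.165]
force: [-0.4, 0.2, 0.4]
grip_width: 0.842
grip_force: 0.0
from [470.9 -18.9 144.8] shift [-0.01  0.05 -0.04] turn [ 0.02 -0.    0.03]
```

View pics/wrist1.png

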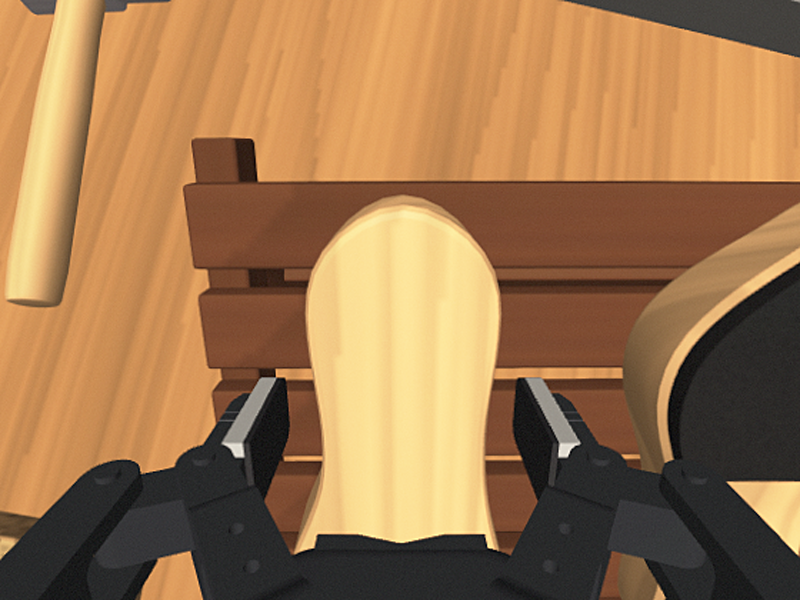

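```bash
python3 -m creep '[[[0,0,0,0,0,0],[0,0,0,0,0,0],[0,0,0,0,0,0],[0,0,0,0,0,0],[0,0,0,0,0,0],[0,0,0,0,0,0],[0,0,0,0,0,0],[0,0,0,0,0,0]]]' 30 70
python3 -m creep '[[[0.1,-0.2,0.4,0,0,0],[0.1,-0.5,0.9,0,0,0],[0.2,-0.9,1.6,0,0,0],[0.2,-0.9,1.6,0,0,0]]]'
python3 - <<'E'
from h import *
# tray targets
for n,C,yaw in(("L",(522.5,369.9),-4.95),("R",(548.5,-371.4),-8.67)):
    a=np.radians(yaw); print(n,[np.round(np.array(C)+x*np.array([np.cos(a),np.sin(a)]),1) for x in(-100,-50,0,100)])
rows([470,-350,200],tiltR(np.radians(-8.7),0))
E
```

```text
time_s: 3.75
eef_pos: [471.1, -19.4, 144.8]
ee_rot: [-0.197, 0.62, 0.741, 0.166]
force: [1.0, -2.2, 6.7]
grip_width: 0.518
grip_force: 72.2
time_s: 4.08
eef_pos: [476.7, -42.9, 186.2]
ee_rot: [-0.196, 0.621, 0.741, 0.166]
force: [-0.0, 0.1, -1.5]
grip_width: 0.517
grip_force: 71.9
L [array([422.9, 378.5]), array([472.7, 374.2]), array([522.5, 369.9]), array([622.1, 361.3])]
R [array([ 449.6, -356.3]), array([ 499.1, -363.9]), array([ 548.5, -371.4]), array([ 647.4, -386.5])]
from [476.7 -42.9 186.2] shift [ -0.27 -12.28   0.55] turn [-5.97 -0.04 -3.67]
```

```bash
python3 -m creep '[[[0,0,0.6,0,0,0],[0.3,-1.2,0.6,-0.6,0,-0.4],[0.6,-2.4,0.6,-1.2,0,-0.8],[0.9,-3.7,0.6,-1.8,0,-1.1],[1.2,-5,0.6,-2.4,0,-1.5],[1.5,-6.3,0.6,-3,0,-1.9],[1.8,-7.6,0.6,-3.6,0,-2.2],[2.1,-8.8,0.6,-4.2,0,-2.6],[2.4,-10,0.6,-4.8,0,-3],[2.7,-11.2,0.6,-5.4,0,-3.4],[3,-12.3,0.6,-6,0,-3.7],[3,-12.3,0.6,-6,0,-3.7],[3,-12.3,0.6,-6,0,-3.7]]]'
python3 - <<'E'
from h import *
from rig import ctrl
c=ctrl.capture("wrist"); np.savez("wrist2.npz",**c)
cv2.imwrite("pics/wrist2.png",cv2.resize(c["image"][:,:,::-1],(800,600),interpolation=cv2.INTER_CUBIC))
rows([551.5,-351.6,83],tiltR(np.radians(-8.7),0)); print(ctrl.sense()["joints"])
E
```

```text
time_s: 5.17
eef_pos: [550.3, -348.9, 197.2]
ee_rot: [-0.004, 0.76, 0.65, -0.002]
force: [-0.2, 0.4, -2.3]
grip_width: 0.516
grip_force: 72.0
from [ 550.3 -348.1  197.5] shift [ 0.05 -0.14 -4.58] turn [-0.05 -0.09  0.04]
[-0.7430052   0.68326588  1.20587301 -0.00212837  1.26155775 -0.58669881]
```

View pics/wrist2.png

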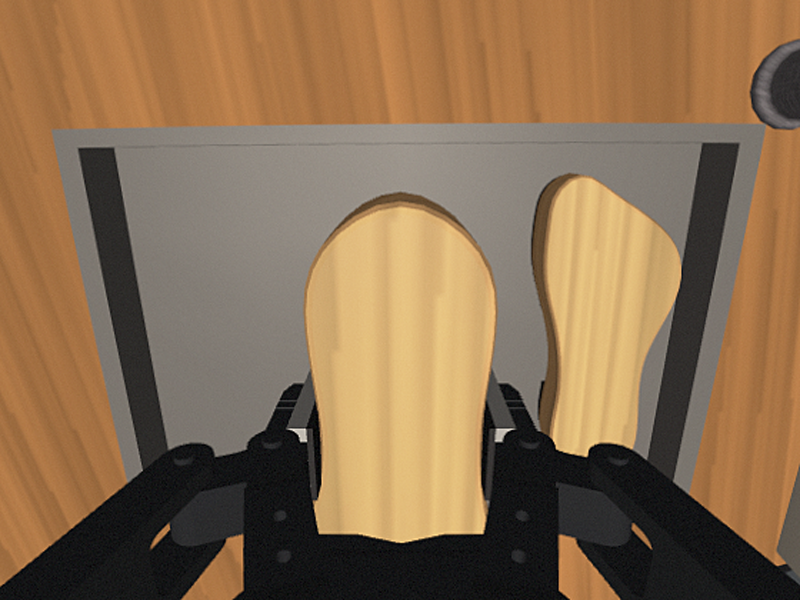

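Run:
```python
from h import *
c=load("wrist2")
a,b=[back(c,x*.7,y*.7,z=36) for x,y in((52,130),(763,125))]
d=b-a; L=np.linalg.norm(d); d/=L; yv=np.array([-d[1],d[0],0]); 
m=(a+b)/2-yv*106; print(a,b,L,np.degrees(np.arctan2(d[1],d[0])),"centre",m)
for x in(-100,0): print(x,"waist toe-(-y)",m+d*x+yv*20,"waist toe +y",m+d*x-yv*20)
s=back(c,576*.7,176*.7,z=40); print("tray sole toe x,y",(s-m)@d,(s-m)@yv)
```

```text
[ 400.5646723  -237.93589936   36.        ] [ 727.35518176 -287.39756919   36.        ] 330.5124715600488 -8.606727986358086 centre [ 548.09687358 -367.47304866   36.        ]
-100 waist toe-(-y) [ 452.21602103 -332.7331276    36.        ] waist toe +y [ 446.22996313 -372.2826802    36.        ]
0 waist toe-(-y) [ 551.08990253 -347.69827236   36.        ] waist toe +y [ 545.10384462 -387.24782496   36.        ]
tray sole toe x,y 78.96406304256739 83.08518735791235
```

```bash
python3 -m creep '[[[0,0,-1,0,-0.1,0],[0,-0.05,-2.2,0,-0.1,0],[0,-0.05,-3.2,0,-0.1,0],[0,-0.05,-4,0,-0.1,0],[0,-0.05,-4.2,0,-0.1,0],[0,-0.05,-4.3,0,-0.1,0],[0,-0.05,-4.4,0,-0.1,0],[0,-0.05,-4.45,0,-0.1,0],[0,-0.05,-4.5,0,-0.1,0],[0,-0.05,-4.5,0,-0.1,0],[0,-0.05,-4.5,0,-0.1,0]]]'
```

```text
time_s: 6.13
eef_pos: [550.7, -350.1, 87.0]
ee_rot: [0.0, 0.76, 0.65, 0.002]
force: [-0.3, -0.4, -2.3]
grip_width: 0.514
grip_force: 72.0
```

```bash
python3 -m creep '[[[0,0,-0.06,0,0,0],[0,0,-0.12,0,0,0],[0,0,-0.12,0,0,0],[0,0,-0.12,0,0,0]]]'; python3 -m creep '[[[0,0,-0.03,0,0,0],[0,0,-0.06,0,0,0],[0,0,-0.06,0,0,0],[0,0,-0.06,0,0,0]]]'
```

```text
time_s: 6.47
eef_pos: [550.5, -350.0, 83.3]
ee_rot: [-0.0, 0.76, 0.65, 0.001]
force: [-0.4, 0.1, -1.8]
grip_width: 0.516
grip_force: 72.0
time_s: 6.8
eef_pos: [550.5, -350.0, 81.8]
ee_rot: [-0.0, 0.76, 0.65, 0.001]
force: [0.4, -0.7, -2.4]
grip_width: 0.516
grip_force: 72.0
```

```bash
for i in 1 2 ; do python3 -m creep '[[[0,0,-0.03,0,0,0],[0,0,-0.06,0,0,0],[0,0,-0.06,0,0,0],[0,0,-0.06,0,0,0]]]' | egrep "pos|force"; done
```

```text
eef_pos: [550.5, -350.0, 80.4]
force: [-0.8, 1.2, -2.6]
grip_force: 72.0
eef_pos: [550.6, -350.0, 79.4]
force: [-1.9, 3.0, 3.5]
grip_force: 72.7
```

```bash
python3 -m creep '[[[0,0,0,0,0,0],[0,0,0,0,0,0],[0,0,0,0,0,0],[0,0,0,0,0,0],[0,0,0.1,0,0,0],[0,0,0.6,0,0,0],[0,0,1.6,0,0,0],[0,0,3,0,0,0],[0,0,4.6,0,0,0],[0,0,4.6,0,0,0]]]' 66
python3 -c "
from h import *
R=tiltR(RY,30); rows(at('rb',130),R); print(-N*73/25)"
```

```text
time_s: 8.3
eef_pos: [552.3, -351.5, 203.6]
ee_rot: [0.007, 0.76, 0.65, 0.002]
force: [1.1, -0.6, 1.4]
grip_width: 0.775
grip_force: 0.0
from [ 552.3 -351.5  203.6] shift [ 1.48 11.37 -0.69] turn [6.09 0.23 3.8 ]
[-0.26105123  1.43647216 -2.52879418]
```

```bash
python3 -m creep '[[[0.2,1.2,0,0.6,0,0.4],[0.4,2.5,0,1.3,0,0.8],[0.6,4,0,2,0,1.2],[0.8,5.5,0,2.8,0,1.7],[1,7,0,3.6,0,2.2],[1.2,8.5,-0.1,4.4,0.1,2.7],[1.4,10,-0.2,5.2,0.1,3.2],[1.5,11,-0.3,6,0.1,3.8],[1.55,11.3,-0.35,6.05,0.1,3.8],[1.55,11.3,-0.35,6.05,0.1,3.8],[1.55,11.3,-0.35,6.05,0.1,3.8],[1.55,11.3,-0.35,6.05,0.1,3.8],[1.55,11.3,-0.35,6.05,0.1,3.8]]]' 70
python3 - <<'E'
from h import *
from rig import ctrl
c=ctrl.capture("wrist"); np.savez("wrist3.npz",**c)
cv2.imwrite("pics/wrist3.png",cv2.resize(c["image"][:,:,::-1],(800,600),interpolation=cv2.INTER_CUBIC))
rows(at('rb',57),tiltR(RY,30))
E
```

```text
time_s: 9.38
eef_pos: [589.3, -68.8, 185.6]
ee_rot: [-0.2, 0.618, 0.742, 0.167]
force: [0.2, 0.4, 0.4]
grip_width: 0.823
grip_force: 0.0
from [589.3 -68.7 185.5] shift [-0.26  1.49 -2.5 ] turn [-0.04 -0.   -0.02]
```

View pics/wrist3.png

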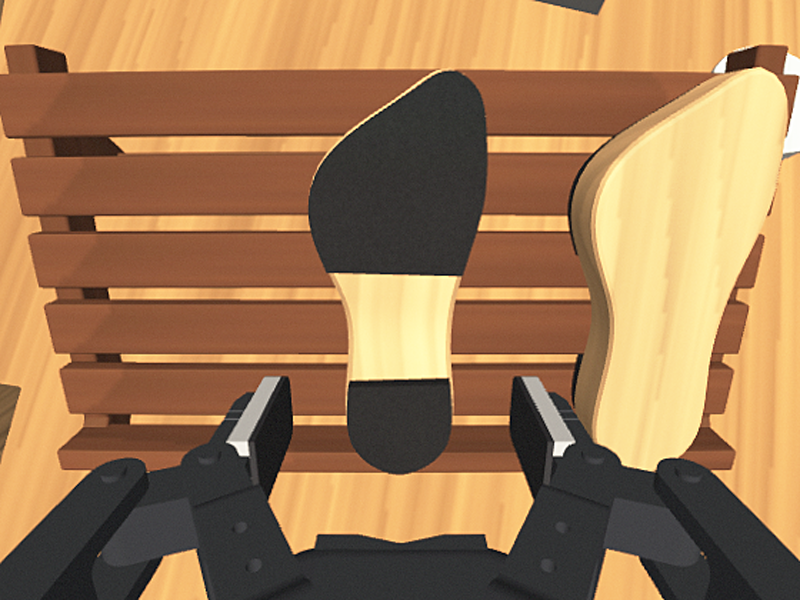

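```bash
python3 -m creep '[[[-0.1,0.4,-0.7,0,0,0],[-0.15,0.8,-1.4,0,0,0],[-0.2,1.2,-2,0,0,0],[-0.25,1.4,-2.3,0,0,0],[-0.26,1.5,-2.5,0,0,0],[-0.26,1.5,-2.5,0,0,0],[-0.26,1.5,-2.5,0,0,0],[-0.26,1.5,-2.5,0,0,0]]]'; python3 -c "
from h import *
from rig import ctrl
rows(at('rb',57),tiltR(RY,30))
c=load('wrist3'); f0=PT['rb']+N*(25-17); print('waist err',back(c,401*.7,328*.7,plane=(N,N@f0))-f0)"
```

```text
time_s: 10.1
eef_pos: [583.2, -30.7, 123.5]
ee_rot: [-0.2, 0.618, 0.742, 0.167]
force: [-0.2, 0.3, -0.2]
grip_width: 0.82
grip_force: 0.0
from [583.2 -30.7 123.5] shift [-0.02 -0.02 -0.02] turn [-0.04  0.01 -0.03]
waist err [-0.9970263   1.25752704  0.8172581 ]
```

```bash
python3 -m creep '[[[0,0,0,0,0,0],[0,0,0,0,0,0],[0,0,0,0,0,0],[0,0,0,0,0,0],[0,0,0,0,0,0],[0,0,0,0,0,0],[0,0,0,0,0,0],[0,0,0,0,0,0]]]' 30 70
```

```text
time_s: 10.77
eef_pos: [583.4, -30.7, 123.7]
ee_rot: [-0.199, 0.617, 0.742, 0.167]
force: [1.4, -3.9, 6.4]
grip_width: 0.513
grip_force: 75.9
```

```bash
python3 -m creep '[[[0.05,-0.2,0.4,0,0,0],[0.1,-0.6,1.1,0,0,0],[0.2,-1.2,2.1,0,0,0],[0,-2,2.9,-0.6,0,-0.4],[-0.4,-3,2.9,-1.2,0,-0.8],[-0.9,-4.2,2.9,-1.8,0,-1.2],[-1.4,-5.4,2.9,-2.4,0,-1.6],[-1.9,-6.6,2.9,-3,0,-2],[-2.4,-7.8,2.9,-3.6,0,-2.4],[-2.9,-9,2.9,-4.2,0,-2.8],[-3.5,-10.2,2.9,-4.8,-0.1,-3.1],[-4.1,-11.4,2.9,-5.4,-0.1,-3.4],[-4.8,-12.6,2.9,-5.9,-0.1,-3.7],[-5.3,-13.4,2.9,-6.05,-0.1,-3.8],[-5.5,-13.7,2.9,-6.05,-0.1,-3.8],[-5.5,-13.7,2.9,-6.05,-0.1,-3.8],[-5.5,-13.7,2.9,-6.05,-0.1,-3.8],[-5.5,-13.7,2.9,-6.05,-0.1,-3.8]]]'
python3 -c "
from h import *
rows([446.5,-374,86],tiltR(np.radians(-8.7),0))"
```

```text
time_s: 12.27
eef_pos: [445.9, -371.5, 195.2]
ee_rot: [-0.001, 0.76, 0.65, 0.002]
force: [0.1, 0.2, -1.8]
grip_width: 0.515
grip_force: 71.5
from [ 445.9 -371.5  195.2] shift [ 0.02 -0.1  -4.37] turn [-0.04  0.02  0.04]
```

```bash
python3 -m creep '[[[0,-0.05,-1,0,0,0],[0,-0.1,-2.2,0,0,0],[0,-0.1,-3.2,0,0,0],[0,-0.1,-4,0,0,0],[0,-0.1,-4.2,0,0,0],[0,-0.1,-4.35,0,0,0],[0,-0.1,-4.45,0,0,0],[0,-0.1,-4.5,0,0,0],[0,-0.1,-4.5,0,0,0],[0,-0.1,-4.5,0,0,0]]]'; for i in 1 2; do python3 -m creep '[[[0,0,-0.03,0,0,0],[0,0,-0.06,0,0,0],[0,0,-0.06,0,0,0],[0,0,-0.06,0,0,0]]]' | egrep "pos|force"; done
```

```text
time_s: 13.1
eef_pos: [445.6, -375.2, 83.5]
ee_rot: [0.001, 0.76, 0.65, 0.001]
force: [0.2, 0.2, -1.3]
grip_width: 0.516
grip_force: 71.5
eef_pos: [445.2, -375.0, 81.2]
force: [-0.1, -0.3, -1.2]
grip_force: 71.5
eef_pos: [445.2, -375.0, 79.6]
force: [1.1, -0.2, -1.6]
grip_force: 71.5
```

```bash
for i in 1 2; do python3 -m creep '[[[0,0,-0.03,0,0,0],[0,0,-0.06,0,0,0],[0,0,-0.06,0,0,0],[0,0,-0.06,0,0,0]]]' | egrep "pos|force"; done
```

```text
eef_pos: [445.2, -375.0, 78.1]
force: [-0.7, 0.3, -1.9]
grip_force: 71.5
eef_pos: [445.3, -375.1, 76.8]
force: [-0.3, 0.2, 0.9]
grip_force: 72.8
```

```bash
python3 -m creep '[[[0,0,-0.02,0,0,0],[0,0,-0.02,0,0,0],[0,0,-0.02,0,0,0],[0,0,-0.02,0,0,0],[0,0,0.1,0,0,0],[0,0,0.6,0,0,0],[0,0,1.6,0,0,0],[0,0,3,0,0,0],[0,0,4.8,0,0,0],[0,0,4.8,0,0,0],[0,0,4.8,0,0,0],[0,0,4.8,0,0,0]]]' 66
python3 - <<'E'
from h import *
from rig import ctrl
c=ctrl.capture("wrist"); np.savez("wrist4.npz",**c)
cv2.imwrite("pics/wrist4.png",cv2.resize(c["image"][:,:,::-1],(800,600),interpolation=cv2.INTER_CUBIC))
rows(at('la',130),tiltR(RY,30))
E
```

```text
time_s: 15.43
eef_pos: [445.2, -374.9, 197.0]
ee_rot: [-0.0, 0.76, 0.65, 0.001]
force: [-0.4, -0.4, -0.3]
grip_width: 0.771
grip_force: 0.0
from [ 445.  -374.7  196. ] shift [10.03 13.1  -0.37] turn [5.99 0.08 3.76]
```

View pics/wrist4.png

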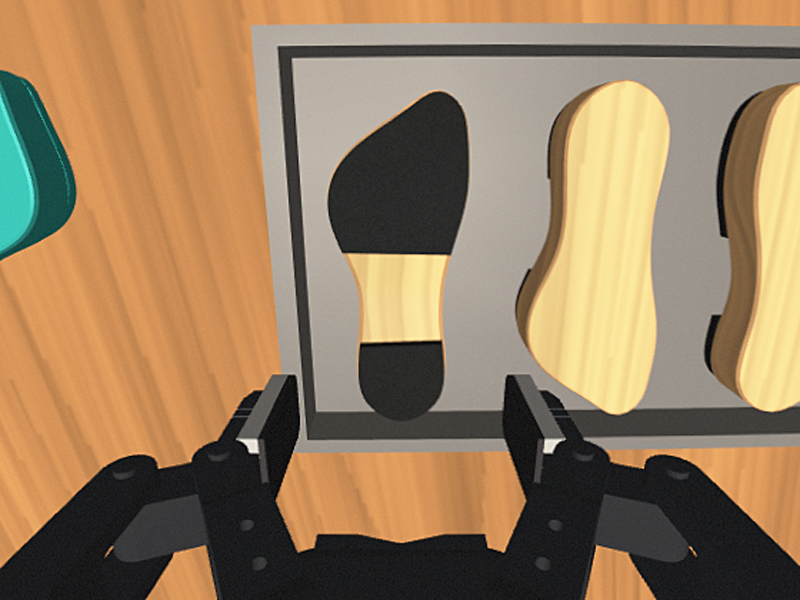

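```bash
python3 -m creep '[[[0.4,0.6,0.3,0.3,0,0.2],[1.2,1.6,0.5,0.8,0,0.5],[2,2.7,0.5,1.4,0,0.9],[2.8,3.8,0.5,2,0,1.3],[3.7,4.9,0.5,2.6,0,1.7],[4.6,6,0.5,3.2,0,2.1],[5.5,7.1,0.5,3.8,0,2.5],[6.4,8.3,0.4,4.4,0,2.9],[7.3,9.5,0.2,5,0,3.2],[8.2,10.7,0,5.6,0,3.5],[9.1,11.9,-0.2,6,0.1,3.8],[9.8,12.8,-0.3,6,0.1,3.8],[10,13.1,-0.35,6,0.1,3.8],[10,13.1,-0.35,6,0.1,3.8],[10,13.1,-0.35,6,0.1,3.8],[10,13.1,-0.35,6,0.1,3.8]]]' 68
python3 - <<'E'
from h import *
from rig import ctrl
c=ctrl.capture("wrist"); np.savez("wrist5.npz",**c)
cv2.imwrite("pics/wrist5.png",cv2.resize(c["image"][:,:,::-1],(800,600),interpolation=cv2.INTER_CUBIC))
rows(at('la',58),tiltR(RY,30)); print(ctrl.sense()["joints"])
f0=PT['la']+N*17; print(proj(c,f0)/.7)
E
```

```text
time_s: 16.82
eef_pos: [694.7, -49.0, 187.7]
ee_rot: [-0.199, 0.618, 0.742, 0.165]
force: [-0.7, 0.7, 0.8]
grip_width: 0.801
grip_force: 0.0
from [694.8 -49.1 188.1] shift [-0.22  1.49 -2.55] turn [ 0.   -0.   -0.02]
[-0.35410817  0.88251941  0.93205246  0.44466333  1.60941121 -0.58186143]
[405.6476399  339.49880146]
```

View pics/wrist5.png

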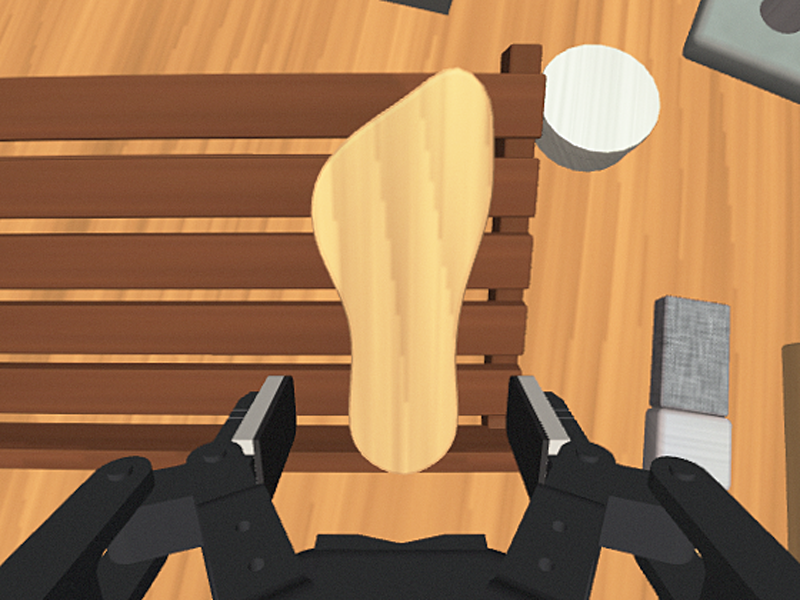

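```bash
python3 -m creep '[[[-0.05,0.4,-0.7,0,0,0],[-0.1,0.8,-1.4,0,0,0],[-0.15,1.2,-2,0,0,0],[-0.2,1.4,-2.3,0,0,0],[-0.23,1.5,-2.55,0,0,0],[-0.23,1.5,-2.55,0,0,0],[-0.23,1.5,-2.55,0,0,0],[-0.23,1.5,-2.55,0,0,0]]]'; python3 -c "
from h import *
rows(at('la',58),tiltR(RY,30))"
python3 -m creep '[[[0,0,0,0,0,0],[0,0,0,0,0,0],[0,0,0,0,0,0],[0,0,0,0,0,0],[0,0,0,0,0,0],[0,0,0,0,0,0],[0,0,0,0,0,0],[0,0,0,0,0,0]]]' 30 70
```

```text
time_s: 17.53
eef_pos: [689.9, -10.9, 125.2]
ee_rot: [-0.198, 0.618, 0.743, 0.166]
force: [-0.2, 0.2, -0.4]
grip_width: 0.795
grip_force: 0.0
from [689.9 -10.9 125.2] shift [-0.03 -0.04 -0.03] turn [ 0.01  0.02 -0.03]
time_s: 18.2
eef_pos: [689.9, -10.6, 125.0]
ee_rot: [-0.198, 0.618, 0.743, 0.166]
force: [0.9, -3.5, 5.0]
grip_width: 0.516
grip_force: 72.5
```

```bash
python3 -c "
from h import *
rows([481,351.5,195],tiltR(np.radians(-4.95),0))"
```

```text
from [689.9 -10.6 125. ] shift [-8.36 14.48  2.8 ] turn [-6.   -0.27 -3.01]
```

```bash
python3 -m creep '[[[0.05,-0.2,0.4,0,0,0],[0.1,-0.6,1.1,0,0,0],[0.2,-1.2,2.1,0,0,0],[-0.1,-1.2,3.3,0,0,0],[-0.6,-0.4,4.2,-0.5,0,-0.2],[-1.2,0.7,4.4,-1,0,-0.5],[-1.8,1.8,4.4,-1.5,-0.1,-0.8],[-2.4,3,4.4,-2,-0.1,-1],[-3,4.2,4.4,-2.6,-0.1,-1.3],[-3.7,5.4,4.4,-3.2,-0.1,-1.6],[-4.4,6.6,4.4,-3.8,-0.2,-1.9],[-5.1,7.9,4.4,-4.4,-0.2,-2.2],[-5.8,9.2,4.3,-5,-0.2,-2.5],[-6.5,10.5,4,-5.5,-0.2,-2.8],[-7.2,11.9,3.6,-5.8,-0.3,-3],[-7.9,13.3,3.2,-6,-0.3,-3],[-8.4,14.5,2.8,-6,-0.3,-3],[-8.4,14.5,2.8,-6,-0.3,-3],[-8.4,14.5,2.8,-6,-0.3,-3],[-8.4,14.5,2.8,-6,-0.3,-3]]]'
python3 - <<'E'
from h import *
from rig import ctrl
c=ctrl.capture("wrist"); np.savez("wrist6.npz",**c)
cv2.imwrite("pics/wrist6.png",cv2.resize(c["image"][:,:,::-1],(800,600),interpolation=cv2.INTER_CUBIC))
rows([481,351.5,86],tiltR(np.radians(-4.95),0))
E
```

```text
time_s: 19.87
eef_pos: [479.7, 352.1, 194.4]
ee_rot: [-0.0, 0.737, 0.676, 0.0]
force: [-0.6, 0.4, -0.2]
grip_width: 0.518
grip_force: 71.7
from [480.1 351.7 194.5] shift [ 0.04 -0.01 -4.34] turn [-0.01  0.01 -0.  ]
```

View pics/wrist6.png

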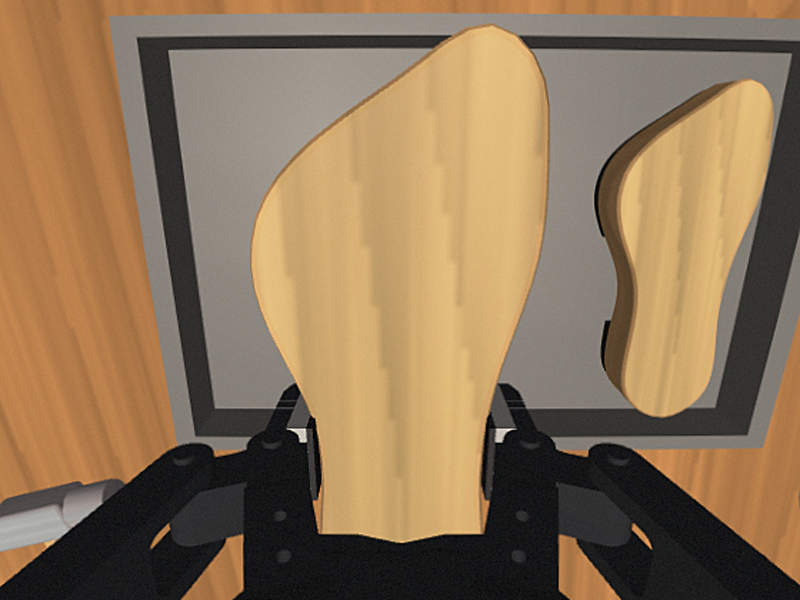

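Run:
```python
from h import *
c=load("wrist6")
a,b,d=[back(c,x*.7,y*.7,z=36) for x,y in((110,17),(800,19),(763,447))]
ax=(b-a)/np.linalg.norm(b-a); ay=np.array([-ax[1],ax[0],0]); w=(a-d)@ay
m=a-ay*w/2+ax*163; print(a,b,d,np.degrees(np.arctan2(ax[1],ax[0])),"width",w,"centre",m)
g=np.array([480.1,351.7,0]); print("waist in tray",(g-m)@ax,(g-m)@ay)
```

```text
[365.83432266 493.99687411  36.        ] [663.32056724 468.92190853  36.        ] [678.09276953 249.87246769  36.        ] -4.818043626854866 width 217.0346787015464 centre [519.14380433 372.17234551  36.        ]
waist in tray -37.18633521893252 -23.679359378331288
```

```bash
python3 -m creep '[[[0,0.1,-1,0,0,0],[0,0.1,-2.2,0,0,0],[0,0.1,-3.2,0,0,0],[0,0.1,-4,0,0,0],[0,0.1,-4.2,0,0,0],[0,0.1,-4.35,0,0,0],[0,0.1,-4.45,0,0,0],[0,0.1,-4.5,0,0,0],[0,0.1,-4.5,0,0,0],[0,0.1,-4.5,0,0,0]]]'; for i in 1 2; do python3 -m creep '[[[0,0,-0.03,0,0,0],[0,0,-0.06,0,0,0],[0,0,-0.06,0,0,0],[0,0,-0.06,0,0,0]]]' | egrep "pos|force"; done
```

```text
time_s: 20.75
eef_pos: [479.9, 355.1, 82.6]
ee_rot: [0.0, 0.737, 0.676, 0.001]
force: [-0.1, 0.4, -1.0]
grip_width: 0.52
grip_force: 71.8
eef_pos: [479.5, 355.0, 80.2]
force: [0.1, 0.2, -0.5]
grip_force: 71.8
eef_pos: [479.5, 354.9, 78.6]
force: [-0.8, 0.1, -1.1]
grip_force: 71.8
```

```bash
for i in 1 2; do python3 -m creep '[[[0,0,-0.02,0,0,0],[0,0,-0.05,0,0,0],[0,0,-0.05,0,0,0],[0,0,-0.05,0,0,0]]]' | egrep "pos|force"; done
```

```text
eef_pos: [479.6, 355.0, 77.5]
force: [0.1, 0.0, 0.1]
grip_force: 71.8
eef_pos: [479.6, 355.0, 77.4]
force: [-5.2, -2.5, 12.5]
grip_force: 73.5
```

Contact; release, lift, and check all trays from the top camera.

```bash
python3 -m creep '[[[0,0,0.02,0,0,0],[0,0,0.02,0,0,0],[0,0,0.02,0,0,0],[0,0,0.02,0,0,0],[0,0,0.1,0,0,0],[0,0,0.6,0,0,0],[0,0,1.6,0,0,0],[0,0,3,0,0,0],[-1,0,4.6,0,0,0],[-2.5,0.3,5,0,0,0],[-4,0.6,5,0,0,0],[-5.2,1,5,0,0,0],[-5.2,1,5,0,0,0],[-5.2,1,5,0,0,0]]]' 66
python3 - <<'E'
from h import *
from rig import ctrl
c=ctrl.capture("top"); im=c["image"][:,:,::-1]
a=im[105:245,105:205];b=im[105:245,347:447]
cv2.imwrite("pics/fin.png",cv2.resize(np.hstack([a,b]),None,fx=4,fy=4,interpolation=cv2.INTER_CUBIC))
E
```

```text
time_s: 23.25
eef_pos: [348.6, 380.5, 202.4]
ee_rot: [-0.0, 0.736, 0.677, 0.001]
force: [0.3, -0.4, -0.0]
grip_width: 0.774
grip_force: 0.0
```

View pics/fin.png

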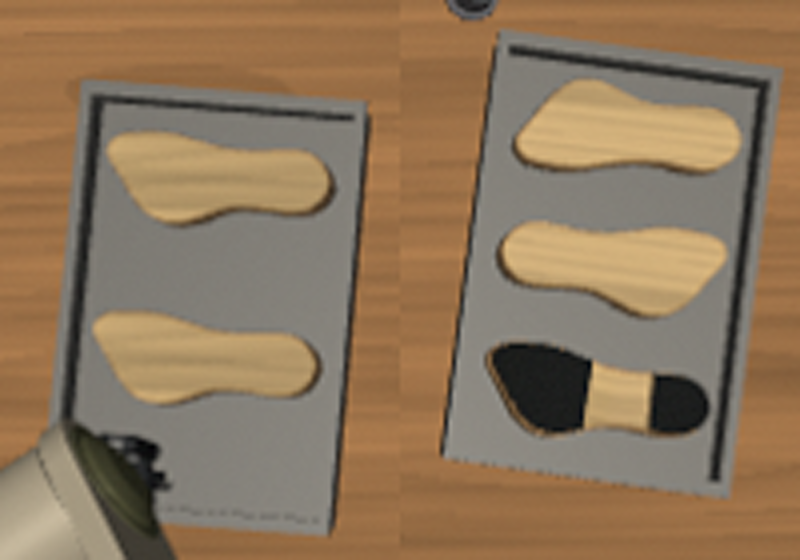

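The top view shows both trays. The left tray holds two left soles, at (220,180) and (205,357). The right tray holds three soles, at (625,125), (610,268) and (600,388). All lie flat, parallel and clear of the walls, so I'm handing in.

```bash
python3 -c "
from rig import ctrl
print(ctrl.finish_job())"
```

```text
the job is handed in; nothing more can be done
None
```

I placed left_a in the left-foot tray and right_a and right_b in the right-foot tray; in the final top view all three lie flat and parallel to the sole already there. The job was handed in at about 23 s, and no verdict came back.

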